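# Nest the spare thermal cups in the collar

## Robot

A 7-joint arm with a two-finger parallel gripper is mounted at the origin on the work surface. World frame = base frame: x ahead of the robot, y to its left, z up, the work surface at z = 0. Lengths are in m, angles in rad, forces in N, time in s.
With the tool pointing down it reaches from about 0.4 to 0.875 m from the base axis. Payload 6.5 kg.
Tool frame: the origin (TCP) lies at the very end of the fingers, on their centre line; the grasp point (between the pads) lies 19 mm behind it (bot.grasp_offset is the distance from the TCP to the grasp point, in m); z points along the fingers, x is the direction in which the jaws open and shut, and the axes are right-handed (so a half turn about z gives the same grasp; the last joint's range is limited). The gripper opens to 88 mm and grips with 3 to 60 N. Pads are 18 mm wide; open, the fingers measure 123 mm over their backs; the gripper's body (75 mm by 187 mm) begins 45 mm behind the grasp point.
Start: joints at [1.123, 0.536, -0.004, 1.538, 0.003, 1.067, -0.071], TCP at [0.242, -0.603, 0.239] pointing down, gripper open.
Joint ranges: [-2.7, 2.7], [-0.37, 2.16], [-1.27, 1.26], [0.24, 2.4], [-1.31, 4.45], [0.19, 1.91], [-2.76, 2.76]. Speed limits (rad/s): [2.39, 2.39, 3.14, 3.14, 3.14, 3.14, 3.14].

## Interface

Orientations are given as a rotation vector (axis times angle).
In Python, from bench import bot, capture, camera_params gives the robot as it stands. The module is installed in compiled form; this text tells all that it offers.
- The arm moves only by the tool servo_tool, never from a script. Its argument "motion" is a list that holds one entry, the list of rows, each a list of 7 numbers: the shift along the world's x, y, z in cm, then the turn, a rotation vector about the world's x, y, z in degrees, then the closure, from 0 (fully open) to 1 (shut). A call has 1 to 20 rows; each row is the pose to reach, as a shift and turn from the pose measured when the call began; what a row does not reach only later rows make up. A row lasts 1/8 s, in which the tool goes at most 62.5 mm and 10.7 degrees, less where a joint would pass 70% of its speed; a pose out of reach is approached as far as the arm can. A call with a gripper value outside its range is refused whole. The fingers move at their own pace and stop on an object; "grip_force" is the grip in N (left out, the last holds). Time passes only in rows, so rows that repeat a pose let the fingers close. It gives the time, the measured TCP pose, the force and the opening at its end, in the units of the state.
- bot.sense(): the state, without advancing time (a new reading comes with each control period).
- capture(name): name is "scene" or "top"; returns the picture (384x512x3 uint8, blue, green, red); there is no depth.
- camera_params(name): a dict with "mtx" (3x3 intrinsics, pixels), "distortion" ([k1, k2, p1, p2, k3] as OpenCV has them; the pictures are not rectified), "rvec" (rotation vector, rad) and "tvec" (3), from world to camera coordinates, as OpenCV has them. Camera axes: x right, y down, z forward; pixel columns grow to the right and rows downward; lengths in m; the calibration is good to about 2 mm. A picture is of the moment at which its call begins. camera_params takes no time and is no camera call.
- bot.job_done(): hands the job in, once; it reports no verdict.
The state is a dict: "clock": time; "qpos": joint angles; "qd": joint speeds; "tau": joint torques, N m; "eef_pos": TCP position; "ee_rot": TCP orientation; "force": force on the tool from outside, world axes, zero at the start; "ft_torque": the same for the moment, N m; "opening": finger opening in m.
Only numpy, scipy, OpenCV 4.12 (cv2) and the standard library are available. Lean on these libraries where they do the work, as an engineer would, in place of code of your own. Each camera call takes 0.05 s, during which the arm holds its last target. There are 200 camera calls.

## Task

Tidy the spare tapered thermal cups on the sensor shelf: nest the two free-standing cups, open end up and one inside the other, into the cup that stands in the steel collar, so that all three make one upright stack, each fully down in the one below. Either of the two may go in first. Leave the stack standing in the collar and leave the white porcelain standoff standing where it is.

Things in the scene. Friction and masses are not known exactly. Their poses are not given: they have to be found in the camera images.
- cup_base_center (a point): The receiving cup, pale blue plastic, same shape and size as the two free cups, upright. Its foot stands on the shelf, loose, inside a steel collar fixed to the shelf (flat ring 72 mm across, bore 46 mm, 12 mm high). Mouth 55 mm wide inside, tapering to a raised inner floor 32 mm above its underside. Point: on its axis, 36 mm above its underside, 36 mm below its rim; z up its axis.
- cup_a_center (a point): A free-standing tapered round cup, pale blue plastic, 110 to 180 g, 72 mm high, open top up: foot 38 mm across, straight grip band 64 mm across round its top 22 mm, wall 3 mm, inner floor 32 mm up. Nested fully down, its foot rests on the inner floor below, so it sits 32 mm higher than the cup below and its top 32 mm stands out. Point: on its axis, 36 mm above its underside; z up its axis.
- cup_b_center (a point): The other free-standing cup, identical to cup_a_center (72 mm high, 64 mm grip band round the top 22 mm, foot 38 mm, inner floor 32 mm up). Point: on its axis, 36 mm above its underside; z up its axis.
- standoff_center (a point): Bystander: ribbed white porcelain standoff, 40 mm across, 60 mm high, loose, upright, beyond the cups. Point: on its axis, 30 mm above the shelf; z up its axis. Other bystanders: a straight pale blue tube (44 mm across, 90 mm long) lying pinned under a steel spring clip, a round brass bubble level, a stack of copper washers.
Mind the look-alikes: they are no part of the job. Leave any brown or yellow look-alike of the part that bears cup_a_center alone.

How it is judged:
By the outcome, as a careful person would: the job done as asked, in the order asked, and still so for the second after the job is handed in, with the robot touching nothing.
It also fails if it takes over 58 s, if anything falls off the work surface, if the arm or the gripper's body presses on something with over 40 N, if the wrist force passes 120 N, or if a joint passes its speed limit or range.

## Working session

There is one attempt and no reset: what is moved stays moved. The work goes in short steps, Python scripts to look and compute and a tool call to move; the robot and the scene stay as the last step left them, time stands still between calls to the robot, and variables do not carry over. Pictures are saved under pics/ and viewed, about 8 in all and at most 12, crops included, and the job is handed in when it is done.

Besides the shell and the picture viewer there is one more tool, called after "Emit:" in YAML: its name, and indented under it one key for each argument. servo_tool: Moves the arm, as the interface text tells. Its arguments: {"type":"object","properties":{"motion":{"type":"array"},"grip_force":{"type":"number"}},"required":["motion"]}

```bash
mkdir -p pics
python3 - <<'E'
from bench import bot,capture,camera_params
import cv2,numpy as np
for n in("scene","top"):
    cv2.imwrite(f"pics/{n}0.png",capture(n)); p=camera_params(n); R=cv2.Rodrigues(p["rvec"])[0]
    print(n,np.round(p["mtx"],1).tolist(),np.round(p["distortion"],3),"pos",np.round(-R.T@np.array(p["tvec"]).ravel(),3),"fwd",np.round(R[2],2))
a,b=cv2.imread("pics/scene0.png"),cv2.imread("pics/top0.png")
s=bot.sense();print(s["clock"],s["eef_pos"],s["ee_rot"],s["opening"])
E
```

```text
scene [[498.8, 0.0, 250.2], [0.0, 498.8, 184.1], [0.0, 0.0, 1.0]] [-0.183  0.     0.     0.     0.   ] pos [ 1.288 -0.042  0.967] fwd [-0.62  0.08 -0.78]
top [[446.5, 0.0, 254.8], [0.0, 446.5, 193.7], [0.0, 0.0, 1.0]] [-0.166  0.     0.     0.     0.   ] pos [0.414 0.053 1.214] fwd [ 0.15  0.01 -0.99]
0.1 [ 0.24200449 -0.6026774   0.23796055] [-2.60208262e+00  1.75894371e+00  2.06738290e-03] 0.0880949668521297
```

View pics/scene0.png

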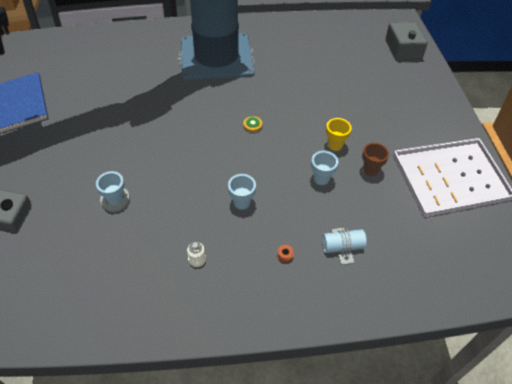

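View pics/top0.png

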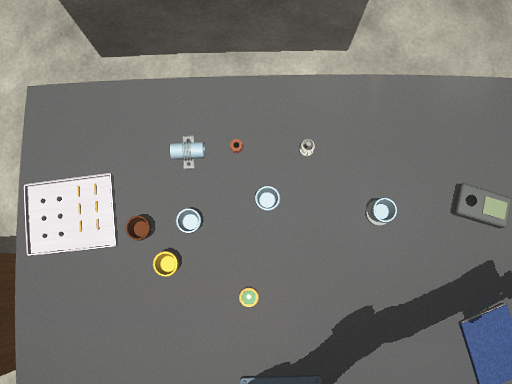

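The scene view shows the collar cup at (111,188), free cups at (242,192) and (323,168), the standoff at (197,254), and yellow/brown look-alikes at (338,135) and (374,160). In the top view, the collar cup is at (382,210), the free cups at (267,198) and (189,220), and the standoff at (307,147).

```bash
cat > h.py <<'E'
import cv2,numpy as np
from bench import bot,capture,camera_params
def ray(n,uv):
    p=camera_params(n);R=cv2.Rodrigues(p["rvec"])[0];c=-R.T@np.array(p["tvec"]).ravel()
    q=cv2.undistortPoints(np.array(uv,float).reshape(1,1,2),np.array(p["mtx"]),np.array(p["distortion"])).ravel()
    d=R.T@np.r_[q,1];return c,d/np.linalg.norm(d)
def plane(n,uv,z):
    c,d=ray(n,uv);return c+d*(z-c[2])/d[2]
def tri(a,b):
    (c1,d1),(c2,d2)=ray("scene",a),ray("top",b)
    t=np.linalg.lstsq(np.c_[d1,-d2],c2-c1,rcond=None)[0]
    p,q=c1+t[0]*d1,c2+t[1]*d2
    return (p+q)/2,np.linalg.norm(p-q)
def proj(n,P):
    p=camera_params(n);return cv2.projectPoints(np.array(P,float).reshape(-1,3),np.array(p["rvec"]),np.array(p["tvec"]),np.array(p["mtx"]),np.array(p["distortion"]))[0].reshape(-1,2)
def blob(im,uv,r=26):
    "largest light-blue component near uv -> full-image contour points"
    b,g,rr=[im[...,i].astype(int) for i in range(3)]
    m=((b-rr>14)&(b>85)).astype(np.uint8)
    w=np.zeros_like(m);cv2.circle(w,tuple(uv),r,1,-1);m&=w
    k,l,s,_=cv2.connectedComponentsWithStats(m);i=1+np.argmax(s[1:,4])
    c=max(cv2.findContours((l==i).astype(np.uint8),cv2.RETR_EXTERNAL,cv2.CHAIN_APPROX_NONE)[0],key=len)
    return c.reshape(-1,2)
E
python3 - <<'E'
from h import *
I={n:cv2.imread(f"pics/{n}0.png") for n in("scene","top")}
U={"scene":[(111,188),(242,192),(323,168)],"top":[(382,210),(267,198),(189,220)]}
rows=[]
for n in I:
    r=[]
    for u in U[n]:
        c=blob(I[n],u);print(n,u,cv2.boundingRect(c))
        x,y=u[0]-22,u[1]-22
        k=cv2.resize(I[n][y:y+44,x:x+44],None,fx=6,fy=6,interpolation=cv2.INTER_NEAREST)
        for p in c: cv2.circle(k,(int((p[0]-x+.5)*6),int((p[1]-y+.5)*6)),1,(0,0,255),-1)
        r.append(k)
    rows.append(np.hstack(r))
cv2.imwrite("pics/crops.png",np.vstack(rows))
E
```

```text
scene (111, 188) (95, 171, 30, 35)
scene (242, 192) (227, 173, 30, 37)
scene (323, 168) (311, 150, 28, 35)
top (382, 210) (372, 198, 25, 24)
top (267, 198) (255, 186, 25, 25)
top (189, 220) (176, 208, 25, 25)
```

View pics/crops.png

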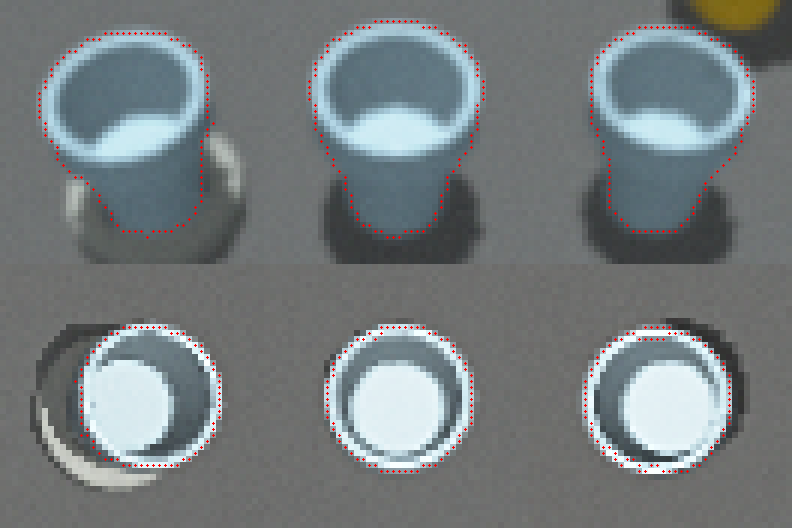

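Each crop shows a bright rim ring and a bright inner floor. I'll fit ellipses to the bright rims and triangulate their centres.

```bash
cat >> h.py <<'E'
def rim(im,uv,r=22,th=None):
    "ellipse through the outer edge of the bright rim ring"
    h=blob(im,uv,r+4);z=6;x,y=uv[0]-r,uv[1]-r
    b,g,rr=[cv2.resize(im[y:y+2*r,x:x+2*r],None,fx=z,fy=z,interpolation=cv2.INTER_CUBIC)[...,i].astype(int) for i in range(3)]
    g=np.where(b-rr>8,g,0)
    m=(g>(th or 145)).astype(np.uint8)
    c=max(cv2.findContours(m,cv2.RETR_EXTERNAL,cv2.CHAIN_APPROX_NONE)[0],key=len)
    e=cv2.fitEllipse(cv2.convexHull(c) if len(c)>5 else c)
    return np.array([(e[0][0]+.5)/z-.5+x,(e[0][1]+.5)/z-.5+y]),np.array(e[1])/z
E
python3 - <<'E'
from h import *
I={n:cv2.imread(f"pics/{n}0.png") for n in("scene","top")}
U={"scene":[(111,188),(242,192),(323,168)],"top":[(382,210),(267,198),(189,220)]}
for th in(135,150):
  for i,n in enumerate(("base","near","far")):
    s,ss=rim(I["scene"],U["scene"][i],th=th);t,ts=rim(I["top"],U["top"][i],th=th)
    P,g=tri(s,t);a=[np.linalg.norm(np.subtract(*proj(k,[P+[0,.032,0],P-[0,.032,0]]))) for k in I]
    print(th,n,s.round(1),ss.round(1),t.round(1),ts.round(1),"P",P.round(4),"gap",g.round(4),"exp px dia",np.round(a,1),plane("scene",s,.072).round(4)[:2],plane("top",t,.072).round(4)[:2])
for n,a,b in(("standoff",(195,245),(307,143)),("yellow",(338,128),(166,263)),("brown",(375,153),(139,228))):
    print(n,tri(a,b)[0].round(3))
E
```

```text
135 base [109.  181.6] [22.3 29. ] [384.7 209.6] [24.1 25. ] P [ 0.5405 -0.2792  0.0709] gap 0.0023 exp px dia [27.1 23.8] [ 0.5411 -0.2801] [ 0.5404 -0.2777]
135 near [241.5 184.4] [23.6 29.2] [267.2 197.8] [25.1 25.4] P [0.5779 0.0272 0.0712] gap 0.002 exp px dia [27.8 24.7] [0.5783 0.0262] [0.5778 0.0282]
135 far [324.5 160.4] [21.1 28.1] [187.8 220.3] [25.  25.3] P [0.5232 0.233  0.0713] gap 0.0024 exp px dia [26.  24.6] [0.5237 0.2316] [0.5233 0.2341]
150 base [109.  181.6] [21.7 28.5] [384.7 209.6] [23.8 24.8] P [ 0.5405 -0.2792  0.0707] gap 0.0023 exp px dia [27.1 23.8] [ 0.5413 -0.2801] [ 0.5404 -0.2777]
150 near [241.5 184.4] [23.  28.6] [267.2 197.7] [24.8 25.1] P [0.5779 0.0273 0.0712] gap 0.002 exp px dia [27.8 24.7] [0.5784 0.0262] [0.5779 0.0283]
150 far [324.5 160.4] [20.5 27.5] [187.9 220.3] [24.8 25. ] P [0.5232 0.2329 0.0713] gap 0.0022 exp px dia [26.  24.6] [0.5238 0.2316] [0.5233 0.234 ]
standoff [ 0.725 -0.084  0.061]
yellow [0.414 0.291 0.068]
brown [0.506 0.364 0.066]
```

Rims triangulate to z≈0.071 (0.072 expected) and the diameters fit. I'm moving above the nearer cup with the jaws radial.

Emit:
servo_tool:
  motion:
    - [[8,16,-2,0,0,18,0],[16,32,-4,0,0,36,0],[25,47,-6,0,0,54,0],[33.6,63,-8,0,0,70,0],[33.6,63,-8,0,0,70,0],[33.6,63,-8,0,0,70,0],[33.6,63,-8,0,0,70,0],[33.6,63,-8,0,0,70,0],[33.6,63,-8,0,0,70,0],[33.6,63,-8,0,0,70,0],[33.6,63,-8,0,0,70,0],[33.6,63,-8,0,0,70,0],[33.6,63,-8,0,0,70,0],[33.6,63,-8,0,0,70,0],[33.6,63,-8,0,0,70,0],[33.6,63,-8,0,0,70,0],[33.6,63,-8,0,0,70,0],[33.6,63,-8,0,0,70,0]]
  grip_force: 12

```text
clock: 2.35
eef_pos: [0.578, 0.0271, 0.1581]
ee_rot: [3.141, 0.051, -0.002]
force: [-0.1, 0.2, 0.3]
opening: 0.0881
```

Emit:
servo_tool:
  motion:
    - [[0,0,-4,0,0,0,0],[0,0,-8,0,0,0,0],[0,0,-10,0,0,0,0],[0,0,-11.4,0,0,0,0],[0,0,-11.4,0,0,0,0],[0,0,-11.4,0,0,0,0.3],[0,0,-11.4,0,0,0,0.6],[0,0,-11.4,0,0,0,1],[0,0,-11.4,0,0,0,1],[0,0,-11.4,0,0,0,1],[0,0,-11.4,0,0,0,1],[0,0,-11.4,0,0,0,1]]
  grip_force: 20

```text
clock: 3.85
eef_pos: [0.5784, 0.0271, 0.0448]
ee_rot: [3.141, 0.051, -0.001]
force: [-1.5, -0.0, 6.5]
opening: 0.0634
```

Emit:
servo_tool:
  motion:
    - [[0,0,2,0,0,0,1],[0,0,5,0,0,0,1],[0,0,9,0,0,0,1],[0,0,13,0,0,0,1],[0,-4,14,0,0,-4,1],[-1,-8,14,0,0,-8,1],[-1.5,-12,14,0,0,-12,1],[-2,-16,14,0,0,-16,1],[-2.5,-20,14,0,0,-20,1],[-3,-24,14,0,0,-24,1],[-3.5,-28,14,0,0,-28,1],[-3.8,-30.6,14,0,0,-30,1],[-3.8,-30.6,14,0,0,-30,1],[-3.8,-30.6,14,0,0,-30,1],[-3.8,-30.6,14,0,0,-30,1],[-3.8,-30.6,14,0,0,-30,1]]

```text
clock: 5.85
eef_pos: [0.5408, -0.2777, 0.1848]
ee_rot: [-3.048, 0.761, 0.001]
force: [0.4, -0.5, -0.3]
opening: 0.0634
```

Run:
```python
from h import *
a=capture("scene");b=capture("top");print(bot.sense()["force"],bot.sense()["opening"])
f=lambda im,u,r=50:cv2.resize(im[max(0,u[1]-r):u[1]+r,max(0,u[0]-r):max(0,u[0]-r)+2*r],(400,400),interpolation=cv2.INTER_CUBIC)
cv2.imwrite("pics/c1.png",np.hstack([f(a,(111,165)),f(b,(382,210))]))
```

```text
[ 0.1270432  -0.42971805 -1.79444339] 0.06404053164799166
```

View pics/c1.png

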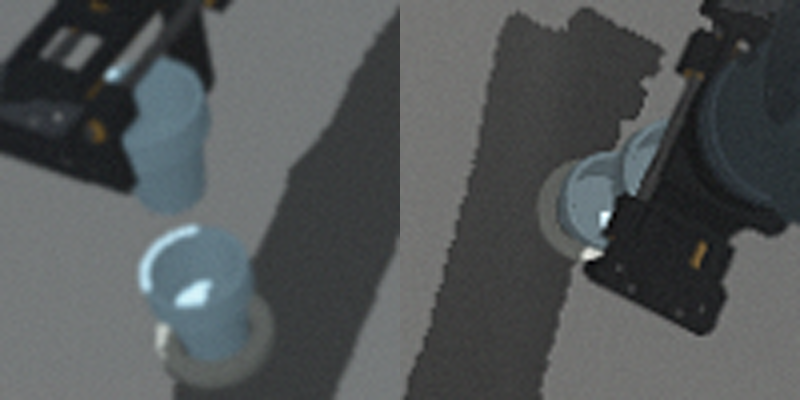

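The held cup is upright over the collar cup. The scene crop puts its foot at about (153,165) and the receiving mouth at about (159,182). Next I'll lower it in stages and watch the force.

Emit:
servo_tool:
  motion:
    - [[0,0,-2,0,0,0,1],[0,0,-4,0,0,0,1],[0,0,-5,0,0,0,1],[0,0,-6,0,0,0,1],[0,0,-7,0,0,0,1],[0,0,-8,0,0,0,1],[0,0,-8,0,0,0,1],[0,0,-8,0,0,0,1]]

```text
clock: 6.95
eef_pos: [0.5409, -0.2784, 0.1051]
ee_rot: [3.048, -0.762, -0.0]
force: [0.2, 0.2, -1.9]
opening: 0.0639
```

Emit:
servo_tool:
  motion:
    - [[0,-0.1,-0.7,0,0,0,1],[0,-0.1,-1.4,0,0,0,1],[0,-0.1,-2,0,0,0,1],[0,-0.1,-2.5,0,0,0,1],[0,-0.1,-2.7,0,0,0,1],[0,-0.1,-2.7,0,0,0,1],[0,-0.1,-2.7,0,0,0,1]]

```text
clock: 7.82
eef_pos: [0.541, -0.2794, 0.0783]
ee_rot: [3.048, -0.762, 0.001]
force: [0.4, -0.4, -1.0]
opening: 0.0637
```

Emit:
servo_tool:
  motion:
    - [[0,0,-0.1,0,0,0,1],[0,0,-0.2,0,0,0,1],[0,0,-0.2,0,0,0,1],[0,0,-0.2,0,0,0,1]]

```text
clock: 8.32
eef_pos: [0.5413, -0.2795, 0.0768]
ee_rot: [3.047, -0.762, 0.001]
force: [-1.0, 0.9, 5.5]
opening: 0.0638
```

Contact came at the expected height (0.0768), so I'm releasing and rising.

Emit:
servo_tool:
  motion:
    - [[0,0,0,0,0,0,0.6],[0,0,0,0,0,0,0.2],[0,0,0,0,0,0,0],[0,0,0,0,0,0,0],[0,0,0,0,0,0,0],[0,0,2,0,0,0,0],[0,0,5,0,0,0,0],[0,0,9,0,0,0,0],[0,4,12,0,0,5,0],[0,9,12,0,0,10,0],[0,14,12,0,0,15,0],[0,19,12,0,0,20,0],[0,24,12,0,0,25,0],[0,29,12,0,0,30,0],[0,34,12,0,0,35,0],[0,39,12,0,0,40,0],[0,44,12,0,0,45,0],[-1,48,12,0,0,50,0],[-1.8,51.2,12,0,0,52,0],[-1.8,51.2,12,0,0,52,0]]

```text
clock: 10.82
eef_pos: [0.5224, 0.2358, 0.1984]
ee_rot: [-3.07, -0.658, -0.004]
force: [-0.6, 0.2, -1.1]
opening: 0.0881
```

Run:
```python
from h import *
a=capture("scene");b=capture("top");s=bot.sense();print(s["clock"],s["eef_pos"],s["opening"],s["ee_rot"])
f=lambda im,u,r=50:cv2.resize(im[max(0,u[1]-r):u[1]+r,max(0,u[0]-r):max(0,u[0]-r)+2*r],(400,400),interpolation=cv2.INTER_CUBIC)
cv2.imwrite("pics/c2.png",np.hstack([f(a,(111,175),36),f(b,(382,210),36)]))
S,ss=rim(a,(108,167));T,ts=rim(b,(386,210));print(S,ss,T,ts,tri(S,T))
print(proj("scene",[.5405,-.2792,.104]),proj("top",[.5405,-.2792,.104]))
```

```text
10.925 [0.52377785 0.23189582 0.19762644] 0.08818112075654448 [3.07282037 0.65011974 0.00316733]
[106.23283513 172.78603872] [22.33256785 29.64426676] [388.23010508 208.14357376] [24.7770462  25.65055593] (array([ 0.54036257, -0.27922428,  0.10272205]), np.float64(0.002144425556175536))
[[106.59394073 172.53174111]] [[388.78771682 208.01487641]]
```

View pics/c2.png

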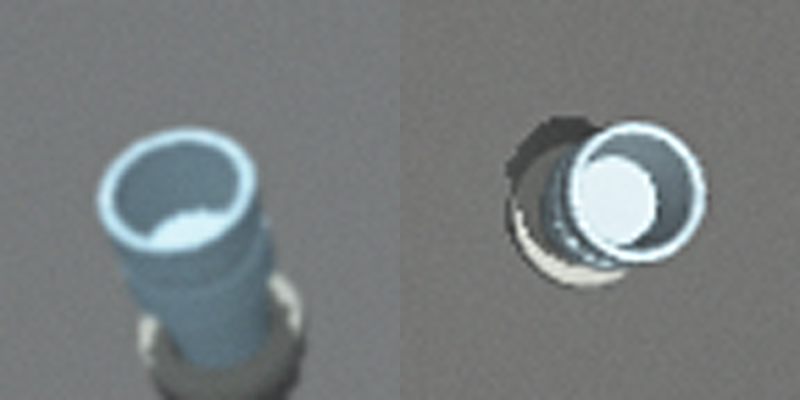

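The first cup is seated: its rim measures (0.5404, -0.2792, 0.1027), upright. On to the second cup.

Emit:
servo_tool:
  motion:
    - [[0,0.1,-5,0,0,0,0],[0,0.1,-9,0,0,0,0],[0,0.1,-12,0,0,0,0],[0,0.1,-14,0,0,0,0],[0,0.1,-15.3,0,0,0,0],[0,0.1,-15.3,0,0,0,0],[0,0.1,-15.3,0,0,0,0.3],[0,0.1,-15.3,0,0,0,0.6],[0,0.1,-15.3,0,0,0,1],[0,0.1,-15.3,0,0,0,1],[0,0.1,-15.3,0,0,0,1],[0,0.1,-15.3,0,0,0,1],[0,0.1,-15.3,0,0,0,1]]
  grip_force: 20

```text
clock: 12.55
eef_pos: [0.524, 0.233, 0.0453]
ee_rot: [3.073, 0.65, 0.004]
force: [-2.4, -1.0, 6.5]
opening: 0.0639
```

Emit:
servo_tool:
  motion:
    - [[0,0,2,0,0,0,1],[0,0,6,0,0,0,1],[0,0,11,0,0,0,1],[0,0,16,0,0,0,1],[0,-4,17,0,0,-4,1],[0.5,-8,17,0,0,-9,1],[1,-13,17,0,0,-14,1],[1.7,-18,17,0,0,-19,1],[1.7,-23,17,0,0,-24,1],[1.7,-28,17,0,0,-29,1],[1.7,-33,17,0,0,-34,1],[1.7,-38,17,0,0,-39,1],[1.7,-43,17,0,0,-44,1],[1.7,-47,17,0,0,-48,1],[1.7,-50,17,0,0,-51,1],[1.7,-51.2,17,0,0,-52,1],[1.7,-51.2,17,0,0,-52,1],[1.7,-51.2,17,0,0,-52,1],[1.7,-51.2,17,0,0,-52,1]]

```text
clock: 14.92
eef_pos: [0.5414, -0.2773, 0.2153]
ee_rot: [3.047, -0.759, 0.003]
force: [0.4, -0.8, -1.4]
opening: 0.0641
```

Emit:
servo_tool:
  motion:
    - [[0,-0.2,-1,0,0,0,1],[0,-0.2,-3,0,0,0,1],[0,-0.2,-4,0,0,0,1],[0,-0.2,-5,0,0,0,1],[0,-0.2,-6,0,0,0,1],[0,-0.2,-7,0,0,0,1],[0,-0.2,-8,0,0,0,1],[0,-0.2,-8,0,0,0,1],[0,-0.2,-8,0,0,0,1]]

```text
clock: 16.05
eef_pos: [0.5416, -0.2794, 0.1356]
ee_rot: [3.047, -0.759, 0.004]
force: [0.7, 0.6, -2.3]
opening: 0.0637
```

Emit:
servo_tool:
  motion:
    - [[-0.1,0,-0.7,0,0,0,1],[-0.1,0,-1.4,0,0,0,1],[-0.1,0,-2,0,0,0,1],[-0.1,0,-2.4,0,0,0,1],[-0.1,0,-2.4,0,0,0,1],[-0.1,0,-2.5,0,0,0,1],[-0.1,0,-2.6,0,0,0,1],[-0.1,0,-2.65,0,0,0,1],[-0.1,0,-2.65,0,0,0,1]]

```text
clock: 17.18
eef_pos: [0.5408, -0.2794, 0.1093]
ee_rot: [3.047, -0.759, 0.004]
force: [-1.1, -0.8, -0.4]
opening: 0.0636
```

Emit:
servo_tool:
  motion:
    - [[0,0,-0.1,0,0,0,1],[0,0,-0.15,0,0,0,1],[0,0,-0.15,0,0,0,1]]

```text
clock: 17.55
eef_pos: [0.5414, -0.2797, 0.1092]
ee_rot: [3.047, -0.759, 0.006]
force: [-2.7, 1.1, 9.9]
opening: 0.0638
```

Firm contact at 0.1092, as predicted. Releasing, then clearing the view.

Emit:
servo_tool:
  motion:
    - [[0,0,0.1,0,0,0,0.6],[0,0,0.1,0,0,0,0.2],[0,0,0.1,0,0,0,0],[0,0,0.1,0,0,0,0],[0,0,0.1,0,0,0,0],[0,0,2,0,0,0,0],[0,0,5,0,0,0,0],[0,0,9,0,0,0,0],[0,4,12,0,0,5,0],[0,9,12,0,0,10,0],[0,14,12,0,0,15,0],[0,19,12,0,0,20,0],[0,24,12,0,0,25,0],[0,28,12,0,0,30,0],[0,30,12,0,0,30,0],[0,30,12,0,0,30,0],[0,30,12,0,0,30,0]]

```text
clock: 19.68
eef_pos: [0.5416, 0.0189, 0.2297]
ee_rot: [3.139, 0.053, 0.008]
force: [0.1, -0.9, -0.0]
opening: 0.088
```

Run:
```python
from h import *
a=capture("scene");b=capture("top");s=bot.sense();print(s["clock"],s["eef_pos"],s["opening"])
f=lambda im,u,r=50:cv2.resize(im[max(0,u[1]-r):u[1]+r,max(0,u[0]-r):max(0,u[0]-r)+2*r],(400,400),interpolation=cv2.INTER_CUBIC)
cv2.imwrite("pics/c3.png",np.vstack([np.hstack([f(a,(111,170),40)[:300],f(b,(382,210),40)[:300]]),cv2.resize(np.hstack([a,b]),(800,300))]))
A,B=proj("scene",[.5404,-.2792,.135])[0],proj("top",[.5404,-.2792,.135])[0]
S,ss=rim(a,tuple(int(v) for v in A.round()));T,ts=rim(b,tuple(int(v) for v in B.round()));print(A,S,ss,B,T,ts,tri(S,T))
```

```text
19.775 [0.54152196 0.01867146 0.22939558] 0.08850621662619367
[103.74792722 163.59003881] [103.32301331 163.53499858] [22.37978872 29.86906687] [392.35259849 206.54790153] [391.85064443 206.61060842] [25.37095896 26.3253657 ] (array([ 0.54030818, -0.27909728,  0.1348484 ]), np.float64(0.002176004935507204))
```

View pics/c3.png

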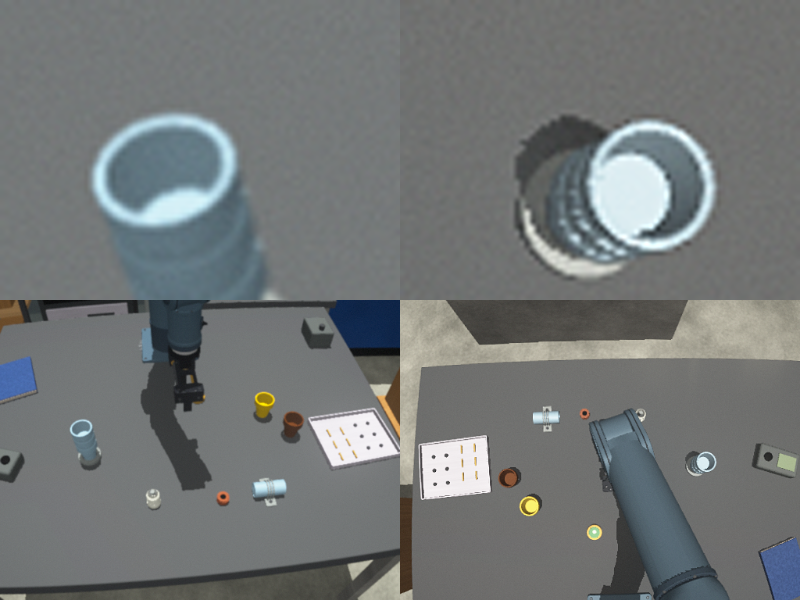

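The picture shows a three-cup stack standing upright in the collar. Its top rim is at scene (103,164) and measures z=0.1348. The standoff and look-alikes are where they were and the arm is clear.

```bash
python3 -c "
from bench import bot
print(bot.job_done())"
```

```text
the job is handed in; nothing more can be done
None
```

Both free cups are nested into the cup in the steel collar, and I handed the job in at about 19.8 s.

- **Stack height:** the top rim measured z = 0.135 m from the two cameras, against 0.136 m for a fully nested stack of three. After the first cup went in, the rim measured 0.103 m, against 0.104 m expected.
- **Upright:** the stack axis stayed within 0.3 mm sideways of where the collar cup's axis was at the start.
- **Contact and force:** each cup made contact at the predicted height. The highest wrist reading was about 10 N.
- **Bystanders:** in the last pictures the standoff, the yellow and brown cups and the other items looked undisturbed. I checked these by eye and did not measure them again.
- **Disagreement:** the two cameras' sight lines missed each other by about 2 mm throughout. That is within the stated calibration, and no check failed.

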